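Hang the washed spice infusers on the warm-air drying stand

TASK

Switch the warm-air drying stand off with its toggle handle, then hang every spice infuser that is on the counter by its bail on a hook of the stand, each on a hook of its own with the crossbar resting down in the throat. When all hang there, switch the stand back on; do not push the blue plate or the aluminium canister about.

Things in the scene. Friction and masses are not known exactly. Their poses are not given: they have to be found in the camera images.
- dryer: White warm-air drying stand, fixed: housing 120 mm deep (x), 350 mm long (y), 160 mm high; origin: centre of its underside. From its front (own -x, to the robot's right) four steel J-hooks stick out level, in a row along y, 75 mm apart, over open counter. A hook's mouth is between tip and shank; an infuser's bail is brought over the tip from the front, moving along the stand's +x, then lowered.
- switch (a joint): Toggle handle on top of the stand: 0 rad is off (leans 0.5 rad to the stand's -y, away from the robot), 1.0 rad is on (leans 0.5 rad to its +y, towards the robot). Past upright (0.5 rad) it falls by its own weight to the stop; under 2 N at the knob moves it. It starts on.
- switch_knob (a point): Centre of the toggle handle's knob, a black bar 38 mm long along the stand's x and 20 mm thick, 72 mm from the pivot on a 10 mm rod.
- switch_pivot (a point): Pivot of the toggle handle, 172 mm above the counter, over the middle of the stand, on a grey base 75 mm long (y), 40 mm wide (x), whose top is at this height; axes are the stand's, the handle swings in the y-z plane.
- throat0 (a point): Centre of the throat floor of hook 0, 130 mm above the counter, 75 mm before the housing; axes are the stand's. The throat is 24 mm long (x) between the tip (-x side, 6 mm thick, 12 mm above the floor) and the shank (+x side, 8 mm above it). The hook is 20 mm wide (y); its underside is 6 mm below the floor.
- throat1 (a point): Centre of the throat floor of hook 1, 130 mm above the counter, 75 mm before the housing; axes are the stand's. The throat is 24 mm long (x) between the tip (-x side, 6 mm thick, 12 mm above the floor) and the shank (+x side, 8 mm above it). The hook is 20 mm wide (y); its underside is 6 mm below the floor.
- throat2 (a point): Centre of the throat floor of hook 2, 130 mm above the counter, 75 mm before the housing; axes are the stand's. The throat is 24 mm long (x) between the tip (-x side, 6 mm thick, 12 mm above the floor) and the shank (+x side, 8 mm above it). The hook is 20 mm wide (y); its underside is 6 mm below the floor.
- throat3 (a point): Centre of the throat floor of hook 3, 130 mm above the counter, 75 mm before the housing; axes are the stand's. The throat is 24 mm long (x) between the tip (-x side, 6 mm thick, 12 mm above the floor) and the shank (+x side, 8 mm above it). The hook is 20 mm wide (y); its underside is 6 mm below the floor.
- infuser0: Spice infuser 0 (may be absent; all alike), 0.2 kg, starts standing on the counter: closed steel cylinder 46 mm high, 50 mm across, foot 56 mm across; over it a rigid bail (see bar0); on the bar's middle a black rubber grip tab 12 mm thick (x), 22 mm wide (y), 92 to 130 mm above the underside. Origin: centre of the underside, z up through the tab. Half a turn about z leaves it the same.
- bar0 (a point): Middle of the underside of the crossbar of infuser 0's bail, 86 mm above the infuser's underside; axes are the infuser's. The flat bar lies along y: 50 mm long, 8 mm wide (x), 6 mm thick, on two legs; the opening under it is 40 mm wide (y) and 40 mm high (46 to 86 mm above the underside), open along x.
- infuser1: Spice infuser 1 (may be absent; all alike), 0.2 kg, starts standing on the counter: closed steel cylinder 46 mm high, 50 mm across, foot 56 mm across; over it a rigid bail (see bar1); on the bar's middle a black rubber grip tab 12 mm thick (x), 22 mm wide (y), 92 to 130 mm above the underside. Origin: centre of the underside, z up through the tab. Half a turn about z leaves it the same.
- bar1 (a point): Middle of the underside of the crossbar of infuser 1's bail, 86 mm above the infuser's underside; axes are the infuser's. The flat bar lies along y: 50 mm long, 8 mm wide (x), 6 mm thick, on two legs; the opening under it is 40 mm wide (y) and 40 mm high (46 to 86 mm above the underside), open along x.
- infuser2: Spice infuser 2 (may be absent; all alike), 0.2 kg, starts standing on the counter: closed steel cylinder 46 mm high, 50 mm across, foot 56 mm across; over it a rigid bail (see bar2); on the bar's middle a black rubber grip tab 12 mm thick (x), 22 mm wide (y), 92 to 130 mm above the underside. Origin: centre of the underside, z up through the tab. Half a turn about z leaves it the same.
- bar2 (a point): Middle of the underside of the crossbar of infuser 2's bail, 86 mm above the infuser's underside; axes are the infuser's. The flat bar lies along y: 50 mm long, 8 mm wide (x), 6 mm thick, on two legs; the opening under it is 40 mm wide (y) and 40 mm high (46 to 86 mm above the underside), open along x.
- infuser3: Spice infuser 3 (may be absent; all alike), 0.2 kg, starts standing on the counter: closed steel cylinder 46 mm high, 50 mm across, foot 56 mm across; over it a rigid bail (see bar3); on the bar's middle a black rubber grip tab 12 mm thick (x), 22 mm wide (y), 92 to 130 mm above the underside. Origin: centre of the underside, z up through the tab. Half a turn about z leaves it the same.
- bar3 (a point): Middle of the underside of the crossbar of infuser 3's bail, 86 mm above the infuser's underside; axes are the infuser's. The flat bar lies along y: 50 mm long, 8 mm wide (x), 6 mm thick, on two legs; the opening under it is 40 mm wide (y) and 40 mm high (46 to 86 mm above the underside), open along x.
- plate: Blue melamine plate, 210 mm across, 20 mm high, bystander. Origin: centre of the underside.
- canister: Closed aluminium canister with a lever-clamp lid, 100 mm across, 129 mm high, bystander. Origin: centre of the underside.
There are look-alikes about, which are no part of the job. What is shaped like the infuser2 but turquoise is not meant.

How it is judged:
By the outcome, as a careful person would: the job done as asked, in the order asked, and still so for the second after the job is handed in, with the robot touching nothing.
Of infuser0, infuser1, infuser2, infuser3 only 3 to 4 are there at a start; the rules pass over those that are not, and their reading is None.
At some moment in a run one of infuser0, infuser1, infuser2, infuser3 may be knocked a few centimetres aside while the robot is not near it.
It also fails if it takes over 210 s, if anything falls off the work surface, if the arm or the gripper's body presses on something with over 40 N, if the wrist force passes 120 N, or if a joint passes its speed limit or range.

ROBOT

A 6-joint arm with a two-finger parallel gripper is mounted at the origin on the work surface. World frame = base frame: x ahead of the robot, y to its left, z up, the work surface at z = 0. Lengths are in m, angles in rad, forces in N, time in s.
With the tool pointing down it reaches from about 0.375 to 0.9 m from the base axis. Payload 3.1 kg.
Tool frame: the origin (TCP) lies between the finger pads; the fingertips stand 22 mm ahead of it and the grasp point (between the pads) lies 3 mm ahead of it; z points along the fingers, y is the line along which they close (so a half turn about z gives the same grasp; the last joint's range is limited). The gripper opens to 87 mm and grips with 3 to 60 N. Pads are 19 mm wide; open, the fingers measure 117 mm over their backs; the gripper's body (75 mm by 190 mm) begins 51 mm behind the grasp point.
Start: joints at [-0.178, 0.527, 1.433, -0, 1.181, -0.178], TCP at [0.625, 0, 0.245] pointing down, gripper open.
Joint ranges: [-3.08, 3.08], [-0.75, 2.2], [0.22, 2.44], [-1.43, 4.57], [0, 2.65], [-2.85, 2.85]. Speed limits (rad/s): [2.79, 2.79, 3.14, 3.14, 3.14, 3.14].

INTERFACE

Orientations are given as a unit quaternion [x, y, z, w].
In Python, from rig import robot gives the robot as it stands.
- The arm moves only by the tool move_arm, never from a script. Its argument "series" is text: rows parted by semicolons, each of 6 numbers parted by spaces: the shift along the tool's x, y, z in mm, then the turn, a rotation vector about the tool's x, y, z in degrees. In form: dx dy dz ax ay az; .... A call has 1 to 8 rows; each row is the pose to reach, as a shift and turn from the pose commanded when the call began, along the tool's axes at that moment; what a row does not reach only later rows make up. A row lasts 1/12 s, in which the tool goes at most 41.7 mm and 7.16 degrees, less where a joint would pass 70% of its speed; a pose out of reach is approached as far as the arm can. A call with a gripper value outside its range is refused whole. "jaw" is the opening, from 0 (shut) to 1 (fully open), set as the call begins (left out, the last holds). The fingers move at their own pace and stop on an object; "newtons" is the grip in N (left out, the last holds). Time passes only in rows, so rows that repeat a pose let the fingers close. It gives the time, the measured TCP pose, the force, the opening and the grip force at its end, in the units of the state.
- robot.get_obs(): the state, without advancing time (a new reading comes with each control period).
- robot.camera(name): name is "scene" or "side" or "wrist"; returns a dict with "img" (420x560x3 uint8, red, green, blue), "mtx" (3x3 intrinsics, pixels), "world_to_cam" (4x4, takes a point from world to camera coordinates). Camera axes: x right, y down, z forward; pixel columns grow to the right and rows downward; lengths in m; the calibration is good to about 2 mm. A picture is of the moment at which its call begins. There is no depth.
- robot.hand_in(): hands the job in; it is judged then, once.
Trained networks look in a picture, given as the dict that the camera call returned (one of the last four; its "shot" number tells which), for a name from the list of things; names that differ only in an ending like _2 or _b are one class to them, and where a whole thing is asked for, a point or a joint stands for the part that bears it (a point fixed in the world has none). Each returns a list of dicts, best first, with "p" (0 to 1); they miss things now and then, are a little off and sometimes report something else, mostly with a low value. They report only what shows in the picture. A call takes as long as a camera call. They do not tell look-alikes from the thing itself.
- robot.search_frame(picture, thing): "xyz" ([x, y, z] in m, in world coordinates, good to about 4 mm: the middle of the surface that is visible of it).
- robot.tip_of(picture, thing): "xyz" ([x, y, z] in m, in world coordinates, good to about 4 mm: a listed point, or the origin of a listed thing).
The state is a dict: "time": time; "q": joint angles; "joint_velocities": joint speeds; "joint_torque": joint torques, N m; "position": TCP position; "tool_rot": TCP orientation; "ft_force": force on the tool from outside, world axes, zero at the start; "moment": the same for the moment, N m; "grip_width": finger opening in m; "grip_force": force on a finger pad.
Only numpy, scipy, OpenCV 4.12 (cv2) and the standard library are available. Lean on these libraries where they do the work, as an engineer would, in place of code of your own. Each camera call takes 0.05 s, during which the arm holds its last target. There are 200 camera calls.

## Working session

There is one attempt and no reset: what is moved stays moved. The work goes in short steps, Python scripts to look and compute and a tool call to move; the robot and the scene stay as the last step left them, time stands still between calls to the robot, and variables do not carry over. Pictures are saved under pics/ and viewed, at most 14 in all, crops included, and the job is handed in when it is done.

Besides the shell and the picture viewer there is one more tool, called after "Request:" as name(argument=value, ...) on one line, values as JSON. move_arm: Moves the arm, as the interface text tells. Its arguments: {"type":"object","properties":{"series":{"type":"string"},"jaw":{"type":"number"},"newtons":{"type":"number"}},"required":["series"]}

```bash
mkdir -p pics; ls; cat > h.py <<'E'
import numpy as np, cv2
from rig import robot
from scipy.spatial.transform import Rotation as R
def snap(n,f=None):
    c=robot.camera(n)
    if f: cv2.imwrite('pics/'+f,c['img'][:,:,::-1])
    return c
def px(c,p):
    q=c['world_to_cam']@np.r_[p,1]; u=c['mtx']@q[:3]; return (u[:2]/u[2]).round(0)
def ray(c,uv,z):
    "world point at height z on the pixel's ray"
    M=np.linalg.inv(c['world_to_cam']); d=M[:3,:3]@np.linalg.inv(c['mtx'])@np.r_[uv,1]; o=M[:3,3]
    return o+d*(z-o[2])/d[2]
E
python3 - <<'E'
from h import *
np.set_printoptions(precision=4,suppress=True)
o=robot.get_obs(); print(o['time'],o['position'],o['tool_rot'],o['ft_force'],o['grip_width'])
for n in ['scene','side']:
    c=snap(n,n+'0.png'); print(n,np.linalg.inv(c['world_to_cam'])[:3,3])
    for t in ['dryer','switch_knob','switch_pivot','throat0','bar0','infuser0','plate','canister']:
        for d in robot.tip_of(c,t): print(t,d['p'],np.round(d['xyz'],4),px(c,d['xyz']))
E
```

```text
pics
0.0 [0.6243 0.0002 0.2436] [ 0.7071  0.7071 -0.0006 -0.0009] [-0.0907  0.7969 -0.2972] 0.08696351236073313
scene [1.2356 0.2387 0.9221]
switch_knob 0.8 [0.5027 0.3849 0.2283] [462. 216.]
switch_pivot 0.56 [0.5405 0.3804 0.1692] [449. 244.]
throat0 0.66 [0.4141 0.2549 0.1324] [402. 203.]
throat0 0.61 [0.4886 0.2452 0.1325] [392. 222.]
throat0 0.56 [0.6408 0.2364 0.133 ] [374. 267.]
throat0 0.56 [0.5624 0.2422 0.1312] [384. 243.]
bar0 0.88 [ 0.602  -0.1843  0.0902] [221. 215.]
bar0 0.87 [0.5642 0.0007 0.0873] [290. 226.]
bar0 0.74 [0.4353 0.0343 0.0851] [318. 198.]
bar0 0.66 [ 0.5011 -0.2551  0.0873] [216. 184.]
bar0 0.42 [ 0.3973 -0.3968  0.0007] [195. 172.]
bar0 0.3 [0.4889 0.2444 0.1325] [392. 222.]
infuser0 0.96 [ 0.6083 -0.1826  0.    ] [223. 238.]
infuser0 0.91 [ 0.4943 -0.2563  0.001 ] [219. 203.]
infuser0 0.8 [ 0.56   -0.     -0.0002] [290. 245.]
infuser0 0.73 [ 0.4443 -0.156   0.0016] [256. 202.]
infuser0 0.66 [0.4318 0.0374 0.0046] [317. 216.]
plate 0.66 [ 0.8066 -0.0245 -0.0004] [243. 316.]
canister 0.67 [ 0.3965 -0.3972 -0.0015] [195. 172.]
side [ 0.5282 -1.1149  0.789
[... 379 characters left out ...]
] [224. 187.]
throat0 0.62 [0.6414 0.2351 0.1248] [296. 188.]
throat0 0.54 [ 0.6048 -0.1873  0.0007] [294. 308.]
bar0 0.89 [ 0.5005 -0.2538  0.0863] [250. 300.]
bar0 0.88 [0.435  0.0341 0.0849] [227. 235.]
bar0 0.86 [0.5671 0.0045 0.089 ] [275. 238.]
bar0 0.76 [ 0.6084 -0.1864  0.085 ] [295. 281.]
bar0 0.6 [ 0.4471 -0.1557  0.0844] [229. 275.]
infuser0 0.97 [0.4362 0.0356 0.0003] [230. 259.]
infuser0 0.81 [ 0.6099 -0.187   0.0004] [296. 308.]
infuser0 0.77 [ 0.4472 -0.1549  0.0009] [231. 302.]
infuser0 0.69 [ 0.563   0.0029 -0.002 ] [274. 265.]
infuser0 0.18 [0.5327 0.3772 0.1697] [260. 158.]
plate 0.88 [ 0.8012 -0.0273  0.0005] [359. 268.]
canister 0.63 [ 0.3971 -0.3908 -0.0027] [203. 376.]
```

View pics/scene0.png

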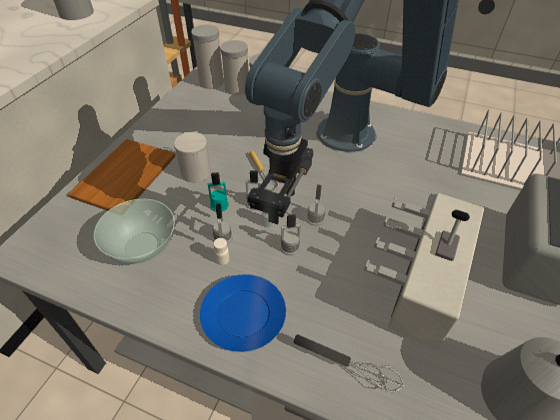

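View pics/side0.png

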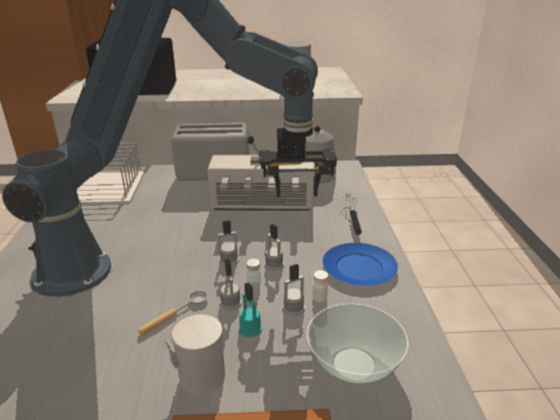

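The pictures show the stand at right, with its toggle leaning towards the robot (460,215) and so on. There are four steel infusers at about (221,225), (290,235), (316,208) and (254,190). The turquoise look-alike is at (218,195). First job is switching the stand off, with the fingers shut.

Request:
move_arm(series="240 -180 -20 0 0 0;240 -180 -20 0 0 0;240 -180 -20 0 0 0;240 -180 -20 0 0 0;240 -180 -20 0 0 0;240 -180 -20 0 0 0;240 -180 -20 0 0 0;240 -180 -20 0 0 0", jaw=0)

```text
time: 1.57
position: [0.4404, 0.2437, 0.265]
tool_rot: [0.706, 0.709, -0.0, -0.002]
ft_force: [-0.2, -0.4, -1.5]
grip_width: 0.0412
grip_force: 0.0
```

Request:
move_arm(series="144 0 0 0 0 0;144 0 0 0 0 0;144 0 0 0 0 0;144 0 0 0 0 0;144 0 20 0 0 0;144 0 20 0 0 0;144 0 20 0 0 0")

```text
time: 2.15
position: [0.4442, 0.3834, 0.2434]
tool_rot: [0.707, 0.707, -0.002, -0.0]
ft_force: [0.7, -0.3, 0.1]
grip_width: 0.0019
grip_force: 0.0
```

```bash
python3 - <<'E'
from h import *
np.set_printoptions(precision=4,suppress=True)
c=snap('scene'); s=snap('side','side1.png')
for cc in (c,s):
    print([(d['p'],np.round(d['xyz'],4)) for t in ('switch_knob','switch_pivot') for d in robot.tip_of(cc,t)])
cv2.imwrite('pics/s1crop.png',cv2.resize(c['img'][150:290,180:350,::-1],None,fx=4.5,fy=4.2,interpolation=cv2.INTER_CUBIC)[:600,:800])
E
```

```text
[(0.57, array([0.5066, 0.3838, 0.229 ])), (0.79, array([0.541 , 0.378 , 0.1708]))]
[(0.64, array([0.5024, 0.3822, 0.234 ])), (0.9, array([0.5349, 0.3791, 0.1703]))]
```

View pics/s1crop.png

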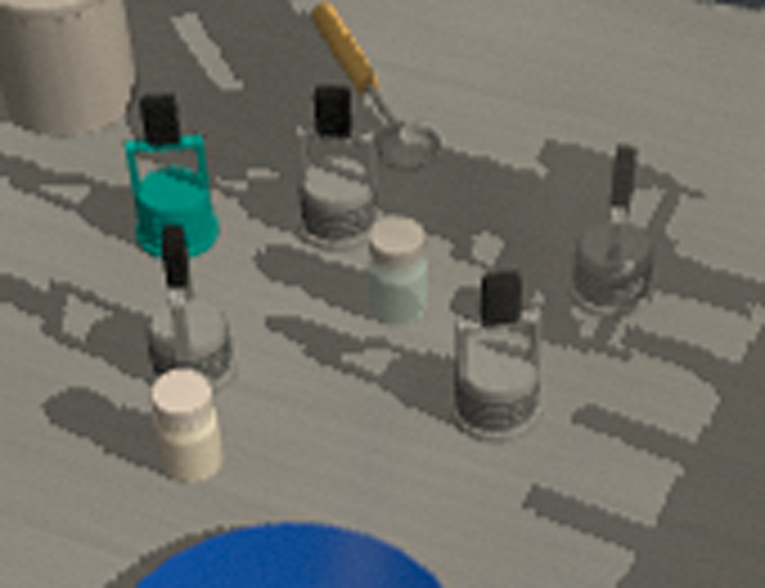

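Crop: four steel infusers. The two at left-front (190,340) and right (612,260) have their bars edge-on. Jars stand near (398,270) and (188,430). Next I push the knob.

Request:
move_arm(series="0 25 0 0 0 0;0 45 0 0 0 0;0 65 0 0 0 0;0 85 0 0 0 0;0 95 0 0 0 0;0 98 0 0 0 0;0 60 0 0 0 0;0 60 -60 0 0 0")

```text
time: 3.12
position: [0.4798, 0.3733, 0.2676]
tool_rot: [0.706, 0.707, -0.028, -0.01]
ft_force: [-10.9, -6.3, -8.3]
grip_width: 0.0004
grip_force: 0.0
```

Request:
move_arm(series="-200 0 -50 0 0 0;-200 0 -50 0 0 0;-200 0 -50 0 0 0;-200 0 -50 0 0 0;-200 0 -50 0 0 0;-330 0 -50 0 0 0;-330 0 -50 0 0 0;-330 0 -50 0 0 0", jaw=1)

```text
time: 3.78
position: [0.5035, 0.0578, 0.3368]
tool_rot: [0.707, 0.707, 0.0, 0.0]
ft_force: [1.0, 0.1, -0.3]
grip_width: 0.0458
grip_force: 0.0
```

```bash
python3 - <<'E'
from h import *
np.set_printoptions(precision=4,suppress=True)
for n in ('scene','side'):
    cc=snap(n)
    for t in ('switch_knob','switch_pivot','throat0','bar0','infuser0'):
        for d in robot.tip_of(cc,t):
            if d['p']>.4: print(n,t,d['p'],np.round(d['xyz'],4))
w=snap('wrist','w1.png')
print(robot.get_obs()['position'])
E
```

```text
scene switch_knob 0.51 [0.5743 0.3794 0.2295]
scene switch_pivot 0.71 [0.5417 0.377  0.1699]
scene throat0 0.95 [0.4152 0.2543 0.1306]
scene throat0 0.9 [0.4895 0.2458 0.1289]
scene throat0 0.77 [0.6395 0.2358 0.1337]
scene throat0 0.66 [0.5612 0.2408 0.1295]
scene throat0 0.45 [ 0.5614  0.0003 -0.0009]
scene bar0 0.91 [ 0.6072 -0.1854  0.092 ]
scene bar0 0.81 [0.5657 0.0009 0.0853]
scene bar0 0.78 [ 0.4507 -0.1566  0.0889]
scene bar0 0.72 [ 0.4975 -0.2541  0.0861]
scene bar0 0.61 [0.4371 0.0316 0.0877]
scene infuser0 0.97 [ 0.5598 -0.0016 -0.0011]
scene infuser0 0.84 [ 0.4981 -0.2552  0.0003]
scene infuser0 0.65 [ 0.4457 -0.1567  0.0024]
scene infuser0 0.6 [0.4335 0.0373 0.0013]
scene infuser0 0.57 [ 0.6081 -0.1822  0.0051]
side switch_knob 0.47 [0.5696 0.3774 0.232 ]
side switch_pivot 0.58 [0.534  0.3773 0.169 ]
side throat0 0.98 [0.4134 0.2543 0.1283]
side throat0 0.83 [0.5678 0.2415 0.1291]
side throat0 0.78 [0.6397 0.2348 0.1258]
side throat0 0.59 [0.4929 0.2471 0.1327]
side bar0 0.91 [0.4383 0.034  0.0844]
side bar0 0.86 [0.5648 0.0022 0.0901]
side bar0 0.65 [ 0.497  -0.2514  0.0875]
side bar0 0.6 [ 0.6039 -0.1851  0.0835]
side bar0 0.48 [0.5318 0.3759 0.1711]
side infuser0 0.94 [ 0.447  -0.1577  0.0032]
side infuser0 0.84 [ 0.6055 -0.1874  0.0014]
side infuser0 0.76 [0.5616 0.002  0.    ]
side infuser0 0.56 [ 0.4985 -0.2579 -0.0024]
side infuser0 0.55 [0.4371 0.0325 0.001 ]
[0.5049 0.0599 0.3361]
```

View pics/w1.png

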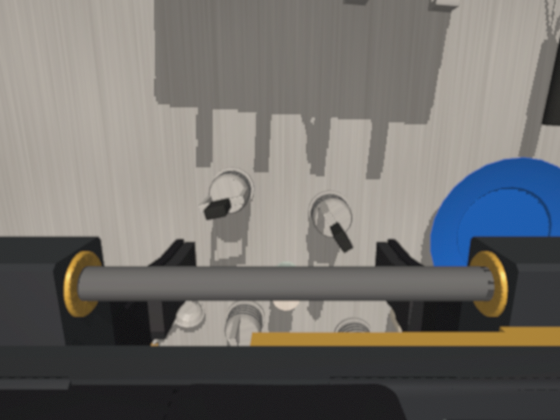

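Wrist view: the tab of infuser C is at (217,209) and that of D at (342,237), both rotated. The knob now reads as off. I'll fit a tab box model to the dark blobs to get position and yaw.

```bash
cat >> h.py <<'E'
from scipy.optimize import minimize
import itertools
BOX=np.array(list(itertools.product((-.006,.006),(-.011,.011),(.092,.130))))
def proj(c,P):
    q=P@c['world_to_cam'][:3,:3].T+c['world_to_cam'][:3,3]; u=q@c['mtx'].T; return u[:,:2]/u[:,2:]
def fit_tab(cams,xy,zoff=0.,thr=60):
    """yaw (of infuser x axis) and xy of a standing infuser from its dark tab; IoU over the views"""
    obs=[]
    S=4
    for c in cams:
        u=proj(c,np.r_[[[*xy,.111+zoff]]])[0].astype(int)
        h=int(1.3*np.abs(proj(c,BOX+[*xy,zoff])-u).max())+8
        x0,y0=max(u[0]-h,0),max(u[1]-h,0); p=c['img'][y0:u[1]+h,x0:u[0]+h].max(2).astype(np.float32)
        p=cv2.resize(p,None,fx=S,fy=S,interpolation=cv2.INTER_LINEAR)
        n,l,st,ce=cv2.connectedComponentsWithStats((p<thr).astype(np.uint8))
        if n<2: continue
        k=1+np.argmax(st[1:,4]); obs.append((c,x0,y0,(l==k)))
    def iou(v):
        a=R.from_euler('z',v[2]).as_matrix(); P=BOX@a.T+[v[0],v[1],zoff]; s=0
        for c,x0,y0,m in obs:
            q=((proj(c,P)-[x0,y0]+.5)*S-.5); mm=np.zeros(m.shape,np.uint8)
            cv2.fillConvexPoly(mm,cv2.convexHull(np.round(q*16).astype(np.int32)),1,shift=4)
            s+=(mm.astype(bool)&m).sum()/(mm.astype(bool)|m).sum()
        return s/max(len(obs),1)
    best=None
    for y0 in np.radians(np.arange(-90,90,22.5)):
        r=minimize(lambda v:-iou([v[0]/100+xy[0],v[1]/100+xy[1],y0+v[2]/2]),[0,0,0],method='Nelder-Mead',options=dict(initial_simplex=[[0,0,0],[.5,0,0],[0,.5,0],[0,0,.4]],maxfev=150))
        if best is None or r.fun<best[0]: best=(r.fun,[r.x[0]/100+xy[0],r.x[1]/100+xy[1],np.degrees(y0+r.x[2]/2)])
    return np.round(best[1],4),round(-best[0],3),len(obs)
E
python3 - <<'E'
from h import *
w=snap('wrist');s=snap('scene');d=snap('side')
for n,xy in dict(C=(.436,.035),D=(.562,.001)).items():
    print(n,'wrist',fit_tab([w],xy),'all',fit_tab([w,s,d],xy))
for n,xy in dict(A=(.607,-.185),B=(.447,-.156)).items():
    print(n,fit_tab([s,d],xy))
E
```

```text
C wrist (array([ 4.36400e-01,  3.44000e-02, -5.95886e+01]), np.float64(0.7), 1) all (array([ 4.3480e-01,  3.4000e-02, -7.5859e+01]), np.float64(0.503), 3)
D wrist (array([5.64500e-01, 2.40000e-03, 2.73316e+01]), np.float64(0.673), 1) all (array([5.64500e-01, 1.90000e-03, 2.21007e+01]), np.float64(0.696), 3)
A (array([  0.6072,  -0.1869, -58.2655]), np.float64(0.709), 2)
B (array([ 0.4469, -0.1579,  4.62  ]), np.float64(0.702), 2)
```

```bash
python3 - <<'E'
from h import *
w=snap('wrist')
out=[]
for v in ((.4364,.0344,-59.6),(.5645,.0024,27.3)):
    im=cv2.resize(w['img'][:,:,::-1],None,fx=4,fy=4,interpolation=cv2.INTER_CUBIC)
    a=R.from_euler('z',v[2],degrees=True).as_matrix()
    q=(proj(w,BOX@a.T+[v[0],v[1],0])+.5)*4-.5
    for z in range(2): cv2.polylines(im,[q[[z,2+z,6+z,4+z]].astype(int)],True,(0,0,255) if z else (0,255,0),1)
    print(q.mean(0)/4); u=q.mean(0).astype(int); out.append(im[u[1]-200:u[1]+200,u[0]-200:u[0]+200])
    u=u//4; print(w['img'][u[1]-12:u[1]+13:2,u[0]-14:u[0]+15:2].max(2))
cv2.imwrite('pics/w2.png',np.hstack(out))
E
```

```text
[218.54753622 207.6760225 ]
[[173 170 149 156 181 186 188 185 185 187 187 187 184 183 179]
 [169 156 132 121 173 186 187 180 174 163 150 138 136 170 179]
 [154 133 109 106 143 154 144 116  95  75  58  47  63 151 188]
 [139 122 119  86  71  66  52  42  40  39  40  37  44 131 183]
 [171 167 133  58  41  42  42  41  41  42  40  34  34  99 174]
 [185 145  74  41  41  44  45  46  47  47  39  30  30  76 164]
 [149  74  45  46  47  49  50  49  50  49  39  31  37 108 178]
 [ 94  50  50  51  50  49  49  49  49  48  43  33  71 157 186]
 [ 87  48  50  49  49  48  48  48  49  48  45  36  98 158 158]
 [105  48  49  48  47  49  47  47  47  47  45  60 102 118 114]
 [131  54  47  47  47  46  47  48  52  57  69  99 117 117 118]
 [154  73  48  56  61  67  74  92  97 104 112 118 118 116 118]
 [169 135 122 138 130 113 112 119 118 116 117 117 118 116 117]]
[341.02456027 237.26967807]
[[180 148  87  46  39  40  57 133 178 180 176 149 165 175 173]
 [179 140  48  39  40  40  40  82 154 178 163 155 173 175 172]
 [178 159  75  39  40  39  40  44 108 158 151 171 174 175 172]
 [177 172 111  41  39  39  42  45  55 108 162 175 174 175 172]
 [176 179 149  59  40  45  48  49  47  74 148 174 173 174 172]
 [142 153 143  79  47  49  48  48  49  46 107 168 173 174 172]
 [118 119 119  92  50  47  47  48  49  46  66 146 173 174 172]
 [119 119 122 112  72  46  48  47  47  48  48 106 168 174 173]
 [120 119 121 120 105  59  48  49  49  49  48  69 146 173 173]
 [120 119 120 121 118  90  51  48  49  49  49  50 107 167 173]
 [120 120 122 120 119 113  75  48  48  49  49  49  71 147 173]
 [120 119 121 120 120 119 112  72  46  49  48  58  95 152 173]
 [120 119 120 120 119 119 140 133  65  48  73 118 162 172 172]]
```

View pics/w2.png

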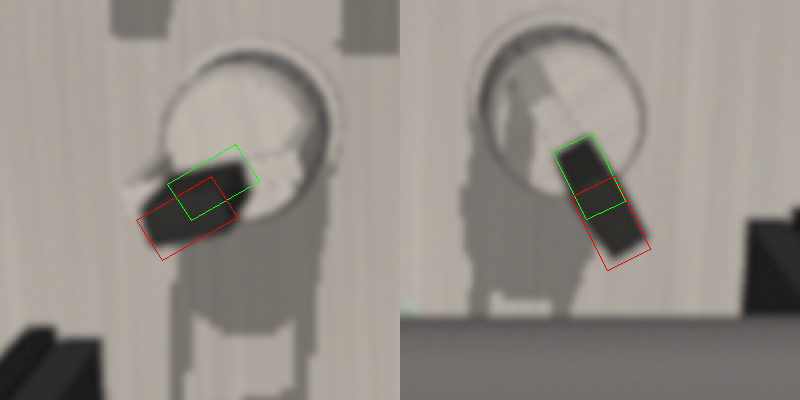

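```bash
python3 - <<'E'
s=open('h.py').read()
s=s.replace("k=1+np.argmax(st[1:,4]);","hc=np.array(p.shape[::-1])/2; k=1+np.argmax(st[1:,4]*np.exp(-(np.linalg.norm(ce[1:]-hc,axis=1)/hc.min()/.5)**2));")
i=s.index("    best=None")
s=s[:i]+'''    from scipy.optimize import differential_evolution as de
    b=[(xy[0]-.015,xy[0]+.015),(xy[1]-.015,xy[1]+.015),(-np.pi/2,np.pi/2)]
    r=de(lambda v:-iou(v),b,seed=1,maxiter=40,popsize=12,tol=1e-4)
    return np.round([*r.x[:2],np.degrees(r.x[2])],4),round(-r.fun,3),len(obs)
'''
open('h.py','w').write(s)
E
python3 - <<'E'
from h import *
w=snap('wrist');s=snap('scene');d=snap('side')
for n,xy in dict(C=(.436,.035),D=(.562,.001)).items():
    for t in (60,90): print(n,'wrist',fit_tab([w],xy,thr=t),'all',fit_tab([w,s,d],xy,thr=t))
for n,xy in dict(A=(.607,-.185),B=(.447,-.156)).items():
    for t in (60,90):print(n,fit_tab([s,d],xy,thr=t))
E
```

```text
C wrist (array([ 4.36300e-01,  3.41000e-02, -5.95767e+01]), np.float64(0.701), 1) all (array([ 4.36600e-01,  3.51000e-02, -7.60034e+01]), np.float64(0.512), 3)
C wrist (array([ 4.36400e-01,  3.38000e-02, -7.02086e+01]), np.float64(0.798), 1) all (array([ 4.34300e-01,  3.26000e-02, -7.58775e+01]), np.float64(0.831), 3)
D wrist (array([5.63100e-01, 6.00000e-03, 2.65933e+01]), np.float64(0.664), 1) all (array([5.6430e-01, 2.4000e-03, 2.2138e+01]), np.float64(0.694), 3)
D wrist (array([5.64200e-01, 3.70000e-03, 2.79953e+01]), np.float64(0.812), 1) all (array([5.64300e-01, 2.70000e-03, 2.90197e+01]), np.float64(0.853), 3)
A (array([  0.6053,  -0.1881, -57.9009]), np.float64(0.711), 2)
A (array([  0.6037,  -0.1923, -27.2704]), np.float64(0.694), 2)
B (array([ 0.4469, -0.1571,  4.9501]), np.float64(0.703), 2)
B (array([ 0.4484, -0.1582, 25.2699]), np.float64(0.664), 2)
```

Request:
move_arm(series="-26 -69 50 0 0 -56;-26 -69 50 0 0 -56;-26 -69 50 0 0 -56;-26 -69 50 0 0 -56;-26 -69 50 0 0 -56;-26 -69 50 0 0 -56;-26 -69 50 0 0 -56;-26 -69 50 0 0 -56")

```text
time: 5.45
position: [0.4361, 0.0329, 0.2863]
tool_rot: [0.29, 0.957, 0.0, 0.0]
ft_force: [-0.1, -0.2, 0.1]
grip_width: 0.087
grip_force: 0.0
```

Request:
move_arm(series="0 0 0 0 0 -50;0 0 0 0 0 -50;0 0 0 0 0 -50;0 0 0 0 0 -50;0 0 0 0 0 -50;0 0 0 0 0 -50;0 0 0 0 0 -50;0 0 0 0 0 -50")

```text
time: 6.12
position: [0.4361, 0.0329, 0.2863]
tool_rot: [-0.14, 0.99, -0.0, 0.0]
ft_force: [0.0, 0.3, -0.1]
grip_width: 0.0871
grip_force: 0.0
```

```bash
cat >> h.py <<'E'
def go(x,y,z,yaw):
    "shift (mm, tool axes) and turn about tool z (deg) to bring the TCP to x,y,z, tool y at world angle yaw (or its opposite), tool down"
    o=robot.get_obs(); r=R.from_quat(o['tool_rot']); m=r.as_matrix()
    cur=np.degrees(np.arctan2(m[1,1],m[0,1])); t=-((yaw-cur+180)%360-180)
    print('at',np.round(o['position'],4),'yaw',round(cur,1),'tilt',np.round(m[:,2],3),'shift',np.round(m.T@(np.r_[x,y,z]-o['position'])*1000,1),'turn',round(t,1),'q6',round(o['q'][5],2))
E
python3 - <<'E'
from h import *
go(.436,.0335,.126,106)
w=snap('wrist'); s=snap('scene');d=snap('side')
M=np.linalg.inv(w['world_to_cam']); print('cam',M[:3,3])
print(fit_tab([w],(.5643,.003),thr=90),fit_tab([s,d],(.436,.034),thr=90))
cv2.imwrite('pics/w3.png',w['img'][:,:,::-1])
E
```

```text
at [0.4361 0.0329 0.2863] yaw 106.1 tilt [ 0. -0. -1.] shift [ -0.    0.6 160.3] turn 0.1 q6 -2.03
cam [0.3721706  0.01437194 0.42545642]
(array([ 5.49400e-01,  1.80000e-03, -4.09772e+01]), np.float64(0.374), 1) (array([ 4.34100e-01,  3.27000e-02, -7.59249e+01]), np.float64(0.859), 2)
```

View pics/w3.png

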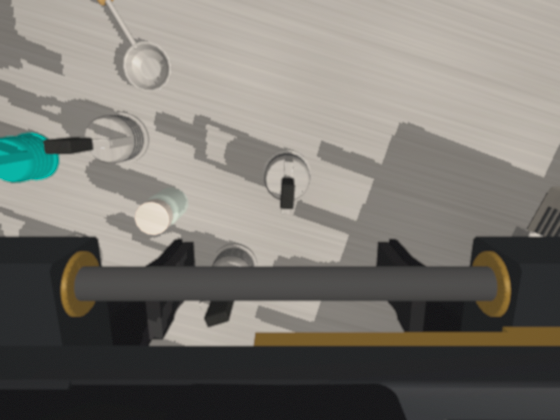

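Wrist view: the tab of C at (287,193) is edge-on, centred between the fingers and square to the closing line. I descend and grip.

Request:
move_arm(series="0 0 40 0 0 0;0 0 80 0 0 0;0 0 115 0 0 0;0 0 140 0 0 0;0 0 155 0 0 0;0 0 160 0 0 0;0 0 160 0 0 0")

```text
time: 6.85
position: [0.4355, 0.0331, 0.1252]
tool_rot: [-0.138, 0.99, 0.0, -0.001]
ft_force: [-0.4, -0.4, -0.7]
grip_width: 0.0865
grip_force: 0.0
```

Request:
move_arm(series="0 0 0 0 0 0;0 0 0 0 0 0;0 0 0 0 0 0;0 0 0 0 0 0;0 0 0 0 0 0;0 0 0 0 0 0;0 0 0 0 0 0;0 0 0 0 0 0", jaw=0, newtons=25)

```text
time: 7.52
position: [0.436, 0.033, 0.1264]
tool_rot: [-0.139, 0.99, -0.0, 0.0]
ft_force: [0.3, -0.2, 0.3]
grip_width: 0.0418
grip_force: 0.0
```

Request:
move_arm(series="0 0 -20 0 0 0;0 0 -50 0 0 0;0 0 -90 0 0 0;0 0 -90 0 0 0")

```text
time: 7.85
position: [0.4398, 0.0325, 0.2216]
tool_rot: [-0.139, 0.99, -0.002, 0.006]
ft_force: [1.9, -0.1, -0.3]
grip_width: 0.015
grip_force: 0.0
```

```bash
python3 - <<'E'
from h import *
# stand frame from averaged throats
a=np.array([.4145,.2543]);b=np.array([.6403,.2354]); P=np.array([a,[.4895,.2465],[.564,.2413],b])
ty=np.polyfit(np.arange(4),P,1); print(ty, 'yaw y', np.degrees(np.arctan2(*ty[0][::-1])), np.linalg.norm(ty[0]))
u=np.r_[.0798,.9968]
t=np.r_[ty[1]]; print('throats',[np.round(ty[1]+i*ty[0],4) for i in range(4)])
p=t-u*.085; go(p[0],p[1],.193,85.4)
E
```

```text
[[ 0.07519 -0.00619]
 [ 0.41429  0.25366]] yaw y -4.706249435705568 0.07544436493204769
throats [array([0.4143, 0.2537]), array([0.4895, 0.2475]), array([0.5647, 0.2413]), array([0.6399, 0.2351])]
at [0.4398 0.0325 0.2216] yaw 106.0 tilt [ 0.012 -0.002 -1.   ] shift [ -6.3 140.2  27.9] turn 20.6 q6 -2.03
```

The fingers close slower than I allowed for, so the lift came before the grip. I'll reopen and check C.

Request:
move_arm(series="0 0 0 0 0 0;0 0 0 0 0 0;0 0 0 0 0 0;0 0 0 0 0 0;0 0 0 0 0 0;0 0 0 0 0 0;0 0 0 0 0 0;0 0 0 0 0 0", jaw=1)

```text
time: 8.52
position: [0.4359, 0.033, 0.2159]
tool_rot: [-0.139, 0.99, 0.0, -0.0]
ft_force: [-0.3, 0.1, -0.4]
grip_width: 0.0603
grip_force: 0.0
```

```bash
python3 - <<'E'
from h import *
s=snap('scene');d=snap('side')
print(fit_tab([s,d],(.436,.034),thr=90), [ (e['p'],np.round(e['xyz'],4)) for c in (s,d) for e in robot.tip_of(c,'bar0')])
o=robot.get_obs();print(o['grip_width']); go(.436,.033,.126,106)
E
```

```text
(array([ 4.34100e-01,  3.27000e-02, -7.59255e+01]), np.float64(0.86), 2) [(0.91, array([ 0.606 , -0.1863,  0.091 ])), (0.87, array([0.4382, 0.0306, 0.0866])), (0.74, array([ 0.4486, -0.1574,  0.0894])), (0.71, array([ 0.4958, -0.2551,  0.0872])), (0.7, array([ 0.5654, -0.0006,  0.0862])), (0.37, array([0.5622, 0.2414, 0.1303])), (0.92, array([0.4364, 0.0329, 0.0835])), (0.74, array([ 0.6046, -0.1867,  0.0881])), (0.68, array([ 0.4995, -0.2558,  0.0855])), (0.61, array([0.5657, 0.0058, 0.0856])), (0.61, array([ 0.447 , -0.1562,  0.0877]))]
0.07650781552527261
at [0.436  0.033  0.2162] yaw 106.0 tilt [-0. -0. -1.] shift [-0.  -0.  90.2] turn 0.0 q6 -2.03
```

C hasn't moved. Descend again and give the fingers time to close. From now on I'll pre-open to about half.

Request:
move_arm(series="0 0 30 0 0 0;0 0 60 0 0 0;0 0 80 0 0 0;0 0 90 0 0 0;0 0 90 0 0 0;0 0 90 0 0 0", jaw=0.6)

```text
time: 9.22
position: [0.4359, 0.033, 0.1259]
tool_rot: [-0.139, 0.99, 0.0, -0.001]
ft_force: [-0.9, 0.4, 0.8]
grip_width: 0.0552
grip_force: 0.0
```

Request:
move_arm(series="0 0 0 0 0 0;0 0 0 0 0 0;0 0 0 0 0 0;0 0 0 0 0 0;0 0 0 0 0 0;0 0 0 0 0 0;0 0 0 0 0 0;0 0 0 0 0 0", jaw=0, newtons=25)

```text
time: 9.88
position: [0.4359, 0.0331, 0.1263]
tool_rot: [-0.139, 0.99, 0.0, -0.0]
ft_force: [-0.4, 0.4, 0.8]
grip_width: 0.0119
grip_force: 25.0
```

Request:
move_arm(series="0 0 0 0 0 0;0 0 0 0 0 0;0 0 0 0 0 0;0 0 0 0 0 0;0 0 0 0 0 0;0 0 0 0 0 0;0 0 0 0 0 0;0 0 0 0 0 0")

```text
time: 10.55
position: [0.4359, 0.0331, 0.1263]
tool_rot: [-0.139, 0.99, 0.0, -0.0]
ft_force: [0.0, 1.0, 2.3]
grip_width: 0.0121
grip_force: 25.0
```

Request:
move_arm(series="0 0 -35 0 0 0;0 0 -67 0 0 0;-2 30 -67 0 0 5;-5 60 -67 0 0 10;-8 95 -67 0 0 15;-10 125 -67 0 0 20.6;-10 138 -67 0 0 20.6;-10 138 -67 0 0 20.6")

```text
time: 11.22
position: [0.4061, 0.1705, 0.1928]
tool_rot: [0.038, 0.999, 0.0, -0.001]
ft_force: [-0.4, 0.2, -1.7]
grip_width: 0.0119
grip_force: 25.0
```

```bash
python3 - <<'E'
from h import *
o=robot.get_obs(); print(o['grip_width'],o['ft_force'])
go(.4143,.2537,.193,85.4)
d=snap('side','side2.png'); s=snap('scene')
print([(c is s,e['p'],np.round(e['xyz'],4)) for c in (s,d) for t in ('bar0','throat0') for e in robot.tip_of(c,t) if e['xyz'][1]>.1])
cv2.imwrite('pics/c4.png',np.hstack([cv2.resize(s['img'][150:290,330:470,::-1],(400,400)),cv2.resize(d['img'][130:270,180:320,::-1],(400,400))]))
E
```

```text
0.011855855300873672 [-0.3798917   0.17361623 -1.73222703]
at [0.4061 0.1705 0.1928] yaw 85.6 tilt [-0.001  0.    -1.   ] shift [-1.9 83.6 -0.2] turn 0.2 q6 -1.35
[(True, 0.93, array([0.4066, 0.1684, 0.154 ])), (True, 0.92, array([0.6457, 0.2323, 0.1302])), (True, 0.84, array([0.4177, 0.2527, 0.1321])), (True, 0.62, array([0.4903, 0.2485, 0.1302])), (True, 0.57, array([0.5633, 0.2434, 0.1278])), (False, 0.8, array([0.4041, 0.169 , 0.1495])), (False, 0.9, array([0.4156, 0.2518, 0.1265])), (False, 0.72, array([0.6428, 0.2338, 0.1253])), (False, 0.72, array([0.4935, 0.2488, 0.1311])), (False, 0.62, array([0.5699, 0.2425, 0.1284]))]
```

View pics/c4.png

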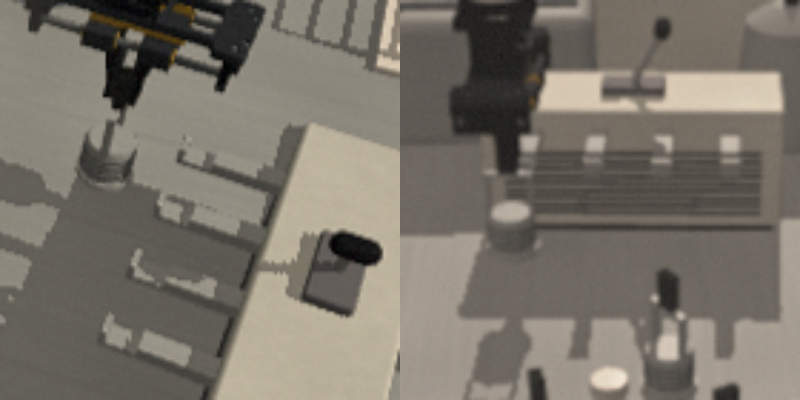

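The infuser is held upright in front of hook 0 (left panel, bar at (105,165)), and the knob leans to off. Next: insert, then lower.

Request:
move_arm(series="-2 15 0 0 0 0;-2 30 0 0 0 0;-2 45 0 0 0 0;-2 60 0 0 0 0;-2 72 0 0 0 0;-2 80 0 0 0 0;-2 83 0 0 0 0;-2 83 0 0 0 0")

```text
time: 12.18
position: [0.4164, 0.2511, 0.1931]
tool_rot: [0.04, 0.999, -0.0, 0.0]
ft_force: [0.1, -0.3, -1.4]
grip_width: 0.0116
grip_force: 25.0
```

Request:
move_arm(series="0 0 6 0 0 0;0 0 12 0 0 0;0 0 17 0 0 0;0 0 21 0 0 0;0 0 21 0 0 0;0 0 21 0 0 0")

```text
time: 12.68
position: [0.416, 0.2507, 0.1717]
tool_rot: [0.04, 0.999, -0.0, -0.001]
ft_force: [-0.6, 0.1, -0.8]
grip_width: 0.0117
grip_force: 25.0
```

```bash
python3 - <<'E'
from h import *
o=robot.get_obs(); print(o['grip_width'],o['ft_force'],o['moment'])
go(.4150,.2535,.170,85.4)
d=snap('side'); s=snap('scene')
print([(c is s,e['p'],np.round(e['xyz'],4)) for c in (s,d) for t in ('bar0','throat0') for e in robot.tip_of(c,t) if e['xyz'][1]>.1 and e['xyz'][0]<.45])
E
```

```text
0.011682835889357524 [-0.56770975  0.06645751 -0.84552251] [ 0.09734775 -0.09430412  0.0988944 ]
at [0.416  0.2507 0.1717] yaw 85.4 tilt [-0.001 -0.    -1.   ] shift [1.2 2.7 1.7] turn -0.0 q6 -1.18
[(True, 0.71, array([0.4192, 0.2485, 0.1314])), (True, 0.61, array([0.4159, 0.256 , 0.1329])), (False, 0.73, array([0.4169, 0.2497, 0.1289])), (False, 0.71, array([0.4141, 0.2549, 0.1258]))]
```

Request:
move_arm(series="0 2 1 0 0 0;0 2 2 0 0 0;0 2 2 0 0 0;0 2 2 0 0 0")

```text
time: 13.32
position: [0.4165, 0.2532, 0.1703]
tool_rot: [0.04, 0.999, 0.0, 0.0]
ft_force: [0.4, 0.8, -1.3]
grip_width: 0.0116
grip_force: 25.0
```

Request:
move_arm(series="0 0 0 0 0 0;0 0 0 0 0 0;0 0 0 0 0 0;0 0 0 0 0 0;0 0 0 0 0 0;0 0 0 0 0 0;0 0 -30 0 0 0;0 0 -70 0 0 0", jaw=0.6)

```text
time: 13.98
position: [0.414, 0.2521, 0.2381]
tool_rot: [0.04, 0.999, -0.002, -0.004]
ft_force: [1.5, 0.1, -0.5]
grip_width: 0.0502
grip_force: 0.0
```

Request:
move_arm(series="0 0 -130 0 0 0;0 0 -130 0 0 0;0 -180 -130 0 0 0;0 -180 -130 0 0 0;0 -180 -130 0 0 0;0 -180 -130 0 0 0;0 -180 -130 0 0 0")

```text
time: 14.57
position: [0.4016, 0.0704, 0.3716]
tool_rot: [0.041, 0.999, -0.001, 0.001]
ft_force: [1.0, -0.2, 0.1]
grip_width: 0.0521
grip_force: 0.0
```

```bash
python3 - <<'E'
from h import *
d=snap('side'); s=snap('scene'); w=snap('wrist')
print([(c is s,e['p'],np.round(e['xyz'],4)) for c in (s,d) for t in ('bar0',) for e in robot.tip_of(c,t)])
for t in (80,100): print([fit_tab(c,(.564,.003),thr=t) for c in ([w],[s,d])])
go(.564,.003,.25,28)
cv2.imwrite('pics/c5.png',np.hstack([cv2.resize(s['img'][150:290,330:470,::-1],(400,400)),cv2.resize(d['img'][130:270,180:320,::-1],(400,400))]))
E
```

```text
[(True, 0.9, array([ 0.4489, -0.1564,  0.0918])), (True, 0.73, array([ 0.6049, -0.1858,  0.0919])), (True, 0.72, array([0.567 , 0.0021, 0.089 ])), (True, 0.66, array([0.4191, 0.2528, 0.1291])), (True, 0.66, array([0.6438, 0.2386, 0.1326])), (True, 0.57, array([ 0.4979, -0.2554,  0.0873])), (False, 0.91, array([0.4174, 0.2545, 0.1291])), (False, 0.76, array([ 0.4468, -0.158 ,  0.0865])), (False, 0.75, array([ 0.4979, -0.2551,  0.086 ])), (False, 0.63, array([0.5634, 0.0037, 0.0873])), (False, 0.56, array([ 0.6062, -0.1867,  0.0893]))]
[(array([5.63500e-01, 3.50000e-03, 5.44004e+01]), np.float64(0.747), 1), (array([5.63300e-01, 1.80000e-03, 2.09466e+01]), np.float64(0.841), 2)]
[(array([5.62300e-01, 3.80000e-03, 5.00557e+01]), np.float64(0.829), 1), (array([5.64300e-01, 2.20000e-03, 2.91433e+01]), np.float64(0.794), 2)]
at [0.4017 0.0741 0.37  ] yaw 85.4 tilt [-0.001  0.001 -1.   ] shift [-167.6  -57.9  119.8] turn 57.4 q6 -1.58
```

View pics/c5.png

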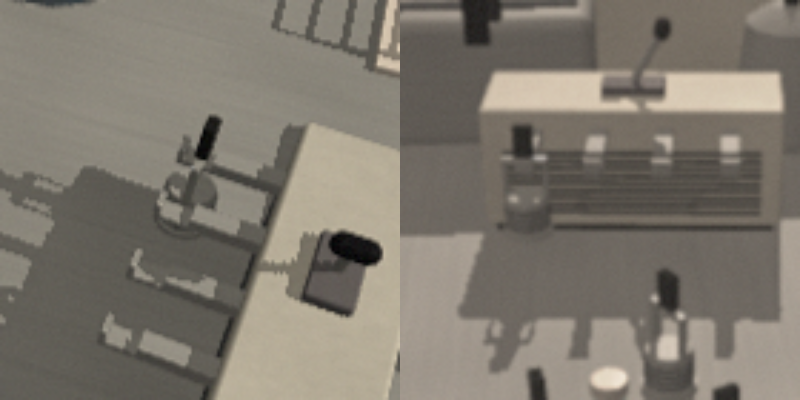

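C hangs on hook 0 (tab at (207,138) left panel, (522,140) right). Next D: go over it and check its yaw.

Request:
move_arm(series="-166 -58 90 0 0 57;-166 -58 90 0 0 57;-166 -58 90 0 0 57;-166 -58 90 0 0 57;-166 -58 90 0 0 57;-166 -58 90 0 0 57;-166 -58 90 0 0 57;-166 -58 90 0 0 57")

```text
time: 15.48
position: [0.5629, 0.0042, 0.2781]
tool_rot: [0.514, 0.858, -0.0, -0.002]
ft_force: [0.3, 0.2, -0.1]
grip_width: 0.0526
grip_force: 0.0
```

```bash
python3 - <<'E'
from h import *
d=snap('side'); s=snap('scene'); w=snap('wrist')
for t in (80,100): print([fit_tab(c,(.564,.003),thr=t) for c in ([w],[s,d])])
go(.564,.003,.126,28)
u=proj(w,np.array([[.564,.003,.13]]))[0].astype(int);print(u)
cv2.imwrite('pics/w6.png',w['img'][:,:,::-1])
E
```

```text
[(array([5.6380e-01, 4.1000e-03, 2.8997e+01]), np.float64(0.751), 1), (array([5.63600e-01, 2.00000e-03, 1.86439e+01]), np.float64(0.833), 2)]
[(array([5.63900e-01, 3.80000e-03, 3.24695e+01]), np.float64(0.83), 1), (array([5.63900e-01, 2.00000e-03, 2.57956e+01]), np.float64(0.799), 2)]
at [0.5626 0.0041 0.2792] yaw 28.7 tilt [-0.002  0.001 -1.   ] shift [ -1.8   0.9 153.2] turn 0.7 q6 -0.69
[285 202]
```

View pics/w6.png

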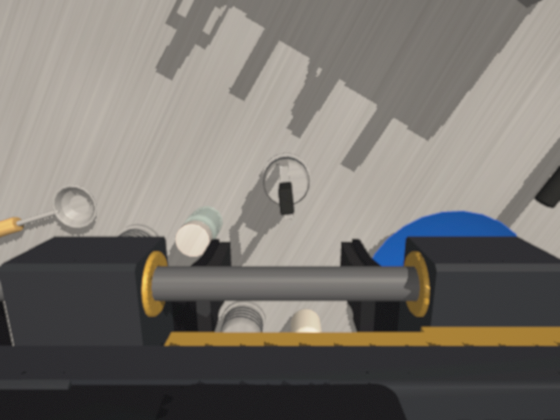

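The tab of D at (286,198) is edge-on and centred. The jar at (193,237) is about 90 mm off, which is clear. Descend, grip and lift.

Request:
move_arm(series="-1 1 40 0 0 -1;-1 1 80 0 0 -1;-1 1 115 0 0 -1;-1 1 140 0 0 -1;-1 1 150 0 0 -1;-1 1 153 0 0 -1;-1 1 153 0 0 -1")

```text
time: 16.22
position: [0.5643, 0.0025, 0.1271]
tool_rot: [0.504, 0.864, -0.0, -0.0]
ft_force: [-0.1, 1.2, 1.0]
grip_width: 0.0522
grip_force: 0.0
```

Request:
move_arm(series="0 0 0 0 0 0;0 0 0 0 0 0;0 0 0 0 0 0;0 0 0 0 0 0;0 0 0 0 0 0;0 0 0 0 0 0;0 0 0 0 0 0;0 0 0 0 0 0", jaw=0)

```text
time: 16.88
position: [0.5642, 0.002, 0.1275]
tool_rot: [0.505, 0.863, 0.0, 0.0]
ft_force: [-0.2, 0.6, 2.0]
grip_width: 0.012
grip_force: 25.0
```

Request:
move_arm(series="0 0 0 0 0 0;0 0 0 0 0 0;0 0 -35 0 0 0;0 0 -67 0 0 0;0 0 -67 0 0 0")

```text
time: 17.3
position: [0.5676, 0.0015, 0.199]
tool_rot: [0.504, 0.863, 0.002, 0.005]
ft_force: [2.6, -0.6, -2.9]
grip_width: 0.0116
grip_force: 25.0
```

```bash
python3 - <<'E'
from h import *
T=[np.r_[.4150,.2535]+i*np.r_[.0755,-.0061] for i in range(4)]; print(T)
p=T[2]-.085*np.r_[.08,.997]; go(p[0],p[1],.193,85.4)
E
```

```text
[array([0.415 , 0.2535]), array([0.4905, 0.2474]), array([0.566 , 0.2413]), array([0.6415, 0.2352])]
at [0.5676 0.0015 0.199 ] yaw 29.4 tilt [ 0.01  -0.002 -1.   ] shift [139.2  68.8   5.6] turn -56.0 q6 -0.71
```

Request:
move_arm(series="137 71 1 0 0 -56;137 71 1 0 0 -56;137 71 1 0 0 -56;137 71 1 0 0 -56;137 71 1 0 0 -56;137 71 1 0 0 -56;137 71 1 0 0 -56;137 71 1 0 0 -56")

```text
time: 17.97
position: [0.5576, 0.1567, 0.1917]
tool_rot: [0.037, 0.999, -0.0, -0.001]
ft_force: [0.7, -0.1, -2.0]
grip_width: 0.0116
grip_force: 25.0
```

Request:
move_arm(series="0 0 0 0 0 0;0 0 0 0 0 0")

```text
time: 18.13
position: [0.558, 0.1562, 0.1921]
tool_rot: [0.041, 0.999, -0.0, -0.001]
ft_force: [-0.2, -0.4, -2.1]
grip_width: 0.0116
grip_force: 25.0
```

```bash
python3 - <<'E'
from h import *
go(.566,.2413,.193,85.4)
d=snap('side'); s=snap('scene')
print([(c is s,e['p'],np.round(e['xyz'],4)) for c in (s,d) for t in ('bar0','throat0') for e in robot.tip_of(c,t) if e['xyz'][1]>.1])
E
```

```text
at [0.558  0.1562 0.1921] yaw 85.2 tilt [-0.002 -0.    -1.   ] shift [-0.9 85.4 -0.9] turn -0.2 q6 -1.41
[(True, 0.58, array([0.5607, 0.1506, 0.1497])), (True, 0.56, array([0.4178, 0.2522, 0.1318])), (True, 0.87, array([0.4895, 0.2476, 0.1298])), (True, 0.75, array([0.5601, 0.2392, 0.1301])), (True, 0.6, array([0.4158, 0.2527, 0.1334])), (True, 0.57, array([0.6409, 0.2362, 0.1313])), (False, 0.89, array([0.5577, 0.1544, 0.1494])), (False, 0.66, array([0.4164, 0.2519, 0.1292])), (False, 0.29, array([0.6403, 0.2339, 0.1261])), (False, 0.98, array([0.491 , 0.2509, 0.1315])), (False, 0.94, array([0.642 , 0.2337, 0.1232])), (False, 0.74, array([0.5701, 0.2446, 0.1282])), (False, 0.67, array([0.4167, 0.2528, 0.1262]))]
```

Request:
move_arm(series="-1 15 0 0 0 0;-1 30 0 0 0 0;-1 45 0 0 0 0;-1 60 0 0 0 0;-1 72 0 0 0 0;-1 80 0 0 0 0;-1 85 0 0 0 0;-1 85 0 0 0 0")

```text
time: 19.1
position: [0.5665, 0.2419, 0.1931]
tool_rot: [0.04, 0.999, 0.0, 0.0]
ft_force: [0.6, 0.3, -2.6]
grip_width: 0.0116
grip_force: 25.0
```

Request:
move_arm(series="0 0 6 0 0 0;0 0 12 0 0 0;0 0 17 0 0 0;0 0 20 0 0 0;0 0 22 0 0 0;0 0 22 0 0 0;0 0 22 0 0 0")

```text
time: 19.68
position: [0.566, 0.2402, 0.1719]
tool_rot: [0.04, 0.999, -0.0, -0.001]
ft_force: [-2.0, -1.9, 4.2]
grip_width: 0.0116
grip_force: 25.0
```

```bash
python3 - <<'E'
from h import *
go(.566,.2413,.17,85.4);print(robot.get_obs()['ft_force'])
d=snap('side'); s=snap('scene')
print([(c is s,e['p'],np.round(e['xyz'],4)) for c in (s,d) for t in ('bar0',) for e in robot.tip_of(c,t) if e['xyz'][1]>.1])
E
```

```text
at [0.566  0.2402 0.1719] yaw 85.4 tilt [-0.001 -0.001 -1.   ] shift [0.1 1.1 1.9] turn -0.0 q6 -1.27
[-1.96884475 -1.91981189  4.23820809]
[(True, 0.82, array([0.5686, 0.2364, 0.1294])), (False, 0.95, array([0.4177, 0.2524, 0.127 ])), (False, 0.66, array([0.5681, 0.2406, 0.1328]))]
```

The upward force shows the bar resting in the throat. Release, then go to B.

Request:
move_arm(series="0 0 0 0 0 0;0 0 0 0 0 0;0 0 0 0 0 0;0 0 0 0 0 0;0 0 0 0 0 0;0 0 0 0 0 0;0 0 -30 0 0 0;0 0 -70 0 0 0", jaw=0.6)

```text
time: 20.55
position: [0.5639, 0.2402, 0.2378]
tool_rot: [0.04, 0.999, -0.001, -0.005]
ft_force: [0.4, -0.1, -0.2]
grip_width: 0.051
grip_force: 0.0
```

Request:
move_arm(series="0 0 -80 0 0 0;0 0 -80 0 0 0;0 -250 -80 0 0 0;0 -250 -80 0 0 0;0 -250 -80 0 0 0;0 -250 -80 0 0 0;0 -250 -80 0 0 0;0 -250 -80 0 0 0")

```text
time: 21.22
position: [0.546, -0.0099, 0.3214]
tool_rot: [0.04, 0.999, -0.0, 0.0]
ft_force: [0.3, -0.8, -0.6]
grip_width: 0.0523
grip_force: 0.0
```

```bash
python3 - <<'E'
from h import *
d=snap('side'); s=snap('scene'); w=snap('wrist')
print([(c is s,e['p'],np.round(e['xyz'],4)) for c in (s,d) for t in ('bar0',) for e in robot.tip_of(c,t)])
for t in (80,100): print([fit_tab(c,(.447,-.157),thr=t) for c in ([w],[s,d],[s],[d])])
for t in (80,100): print([fit_tab(c,(.605,-.187),thr=t) for c in ([s,d],[s],[d])])
go(.447,-.157,.28,10)
print([(n,px(w,p)) for n,p in dict(A=(.605,-.187,.12),B=(.447,-.157,.12)).items()])
cv2.imwrite('pics/c7.png',np.hstack([cv2.resize(s['img'][150:290,180:470,::-1],(500,241)),cv2.resize(d['img'][130:270,180:320,::-1],(241,241))]))
E
```

```text
[(True, 0.97, array([ 0.4517, -0.1583,  0.0921])), (True, 0.67, array([ 0.4973, -0.2572,  0.0849])), (True, 0.64, array([0.5681, 0.2385, 0.1294])), (True, 0.57, array([ 0.6071, -0.1888,  0.0905])), (True, 0.55, array([0.4161, 0.2519, 0.13  ])), (False, 0.91, array([ 0.4975, -0.2527,  0.0887])), (False, 0.84, array([ 0.6069, -0.1859,  0.0845])), (False, 0.82, array([ 0.4477, -0.1545,  0.0834])), (False, 0.67, array([0.5687, 0.2413, 0.1325])), (False, 0.56, array([0.4172, 0.2518, 0.1291]))]
[(array([ 0.4478, -0.1567,  4.3299]), np.float64(0.814), 1), (array([ 0.4465, -0.1581,  5.0066]), np.float64(0.774), 2), (array([ 0.4505, -0.1574, 25.4373]), np.float64(0.925), 1), (array([ 0.4456, -0.1556,  5.0282]), np.float64(0.767), 1)]
[(array([ 0.4477, -0.1572,  8.337 ]), np.float64(0.863), 1), (array([ 0.4462, -0.1591,  7.187 ]), np.float64(0.654), 2), (array([ 0.4508, -0.157 , 20.1887]), np.float64(0.586), 1), (array([ 0.4463, -0.161 ,  7.2715]), np.float64(0.785), 1)]
[(array([  0.606 ,  -0.1875, -60.9872]), np.float64(0.808), 2), (array([  0.6067,  -0.1871, -61.5131]), np.float64(0.916), 1), (array([  0.604 ,  -0.1883, -27.4669]), np.float64(0.83), 1)]
[(array([  0.6038,  -0.1909, -31.859 ]), np.float64(0.614), 2), (array([ 0.6012, -0.1962, -9.7631]), np.float64(0.367), 1), (array([  0.6039,  -0.1893, -32.2176]), np.float64(0.898), 1)]
at [ 0.5464 -0.0081  0.3212] yaw 85.3 tilt [-0.     0.001 -1.   ] shift [  87.  -156.5   41.1] turn 75.3 q6 -1.71
[('A', array([120., 258.])), ('B', array([118.,  92.]))]
```

View pics/c7.png

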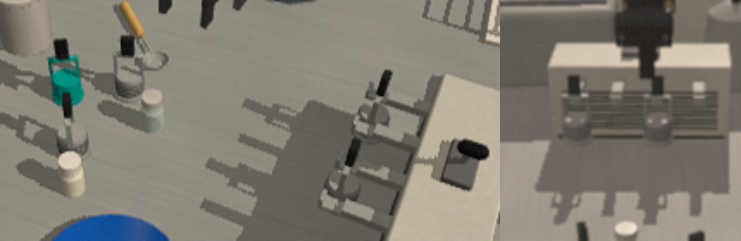

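Both hang on hooks 0 and 2 (at (375,105) and (345,180)). Next B, with yaw about 6°.

Request:
move_arm(series="87 -156 41 0 0 57;87 -156 41 0 0 57;87 -156 41 0 0 57;87 -156 41 0 0 57;87 -156 41 0 0 57;87 -156 41 0 0 57;87 -156 41 0 0 57;87 -156 41 0 0 57")

```text
time: 22.13
position: [0.4476, -0.1555, 0.2802]
tool_rot: [0.514, 0.858, 0.0, -0.0]
ft_force: [0.6, 1.5, 0.2]
grip_width: 0.052
grip_force: 0.0
```

Request:
move_arm(series="0 0 0 0 0 22;0 0 0 0 0 22;0 0 0 0 0 22;0 0 0 0 0 22;0 0 0 0 0 22;0 0 0 0 0 22")

```text
time: 22.63
position: [0.4476, -0.1558, 0.2802]
tool_rot: [0.665, 0.747, 0.0, 0.0]
ft_force: [0.0, -0.2, 1.3]
grip_width: 0.052
grip_force: 0.0
```

```bash
python3 - <<'E'
from h import *
w=snap('wrist')
for t in (80,100): print([fit_tab(c,(.447,-.157),thr=t) for c in ([w],)])
go(.447,-.157,.126,6)
u=proj(w,np.array([[.447,-.157,.111]]))[0].astype(int);print(u)
cv2.imwrite('pics/w8.png',cv2.resize(w['img'][max(u[1]-80,0):u[1]+80,u[0]-80:u[0]+80,::-1],(400,400)))
E
```

```text
[(array([ 0.4474, -0.1565, 11.169 ]), np.float64(0.82), 1)]
[(array([ 0.4475, -0.1578, 15.0059]), np.float64(0.891), 1)]
at [ 0.4475 -0.156   0.2802] yaw 6.6 tilt [ 0.  0. -1.] shift [ -0.9  -0.6 154.2] turn 0.6 q6 -0.69
[283 196]
```

View pics/w8.png

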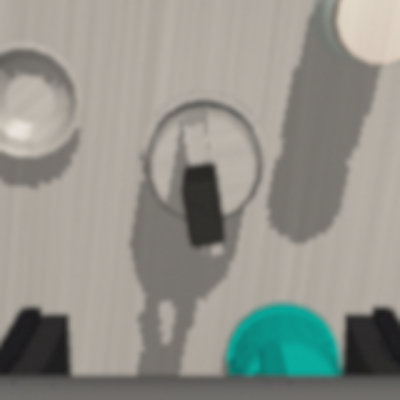

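The tab of B is about 6° further round than the tool. I'll turn −6 and grip.

Request:
move_arm(series="-1 0 40 0 0 -6;-1 0 80 0 0 -6;-1 0 115 0 0 -6;-1 0 140 0 0 -6;-1 0 150 0 0 -6;-1 0 154 0 0 -6;-1 0 154 0 0 -6")

```text
time: 23.27
position: [0.4471, -0.1575, 0.1253]
tool_rot: [0.626, 0.78, -0.0, -0.001]
ft_force: [0.9, -0.5, -0.3]
grip_width: 0.0523
grip_force: 0.0
```

Request:
move_arm(series="0 0 0 0 0 0;0 0 0 0 0 0;0 0 0 0 0 0;0 0 0 0 0 0;0 0 0 0 0 0;0 0 0 0 0 0;0 0 0 0 0 0;0 0 0 0 0 0", jaw=0)

```text
time: 23.93
position: [0.4473, -0.1576, 0.1264]
tool_rot: [0.627, 0.779, 0.0, -0.0]
ft_force: [-0.1, 1.1, 2.8]
grip_width: 0.0119
grip_force: 25.0
```

Request:
move_arm(series="0 0 0 0 0 0;0 0 0 0 0 0;0 0 -40 0 0 0;0 0 -80 0 0 0;0 0 -120 0 0 0;0 0 -155 0 0 0;0 0 -155 0 0 0;0 0 -155 0 0 0")

```text
time: 24.6
position: [0.4481, -0.1583, 0.2827]
tool_rot: [0.627, 0.779, 0.0, 0.002]
ft_force: [0.4, -0.3, -3.0]
grip_width: 0.0119
grip_force: 25.0
```

```bash
python3 - <<'E'
from h import *
p=np.r_[.4905,.2474]-.1*np.r_[.08,.997]; go(p[0],p[1],.215,85.4)
E
```

```text
at [ 0.4481 -0.1583  0.2827] yaw 12.4 tilt [ 0.004 -0.003 -1.   ] shift [291.7  99.1  67. ] turn -73.0 q6 -0.79
```

Request:
move_arm(series="292 99 20 0 0 -57;292 99 20 0 0 -57;292 99 20 0 0 -57;292 99 20 0 0 -57;292 99 20 0 0 -57;292 99 20 0 0 -57;292 99 20 0 0 -57;292 99 20 0 0 -57")

```text
time: 25.27
position: [0.4792, 0.153, 0.2582]
tool_rot: [0.174, 0.985, 0.0, -0.003]
ft_force: [-0.8, -1.1, -2.6]
grip_width: 0.0121
grip_force: 25.0
```

Request:
move_arm(series="0 0 35 0 0 -8;0 0 69 0 0 -16;0 0 69 0 0 -16;0 0 69 0 0 -16;0 0 69 0 0 -16")

```text
time: 25.68
position: [0.4801, 0.1485, 0.1902]
tool_rot: [0.041, 0.999, -0.0, -0.002]
ft_force: [0.6, 0.1, -1.6]
grip_width: 0.0118
grip_force: 25.0
```

```bash
python3 - <<'E'
from h import *
go(.4905,.2474,.193,85.4);print(robot.get_obs()['ft_force'])
d=snap('side'); s=snap('scene')
print([(c is s,e['p'],np.round(e['xyz'],4)) for c in (s,d) for t in ('bar0',) for e in robot.tip_of(c,t)])
E
```

```text
at [0.4801 0.1485 0.1902] yaw 85.3 tilt [-0.004 -0.    -1.   ] shift [-2.3 99.4 -2.8] turn -0.1 q6 -1.41
[ 0.58592639  0.11947873 -1.59339372]
[(True, 0.95, array([ 0.4973, -0.2546,  0.0846])), (True, 0.83, array([0.4178, 0.2536, 0.1307])), (True, 0.77, array([ 0.6079, -0.1851,  0.0889])), (True, 0.66, array([0.4864, 0.1493, 0.1542])), (True, 0.49, array([0.5409, 0.3771, 0.1706])), (False, 0.86, array([0.4171, 0.2531, 0.1289])), (False, 0.79, array([0.5669, 0.2405, 0.133 ])), (False, 0.79, array([0.4819, 0.147 , 0.149 ])), (False, 0.73, array([ 0.6054, -0.1851,  0.0861])), (False, 0.64, array([ 0.4974, -0.2548,  0.0881])), (False, 0.64, array([0.5335, 0.3771, 0.1732]))]
```

Request:
move_arm(series="-1 15 -1 0 0 0;-1 32 -1 0 0 0;-1 49 -1 0 0 0;-1 66 -1 0 0 0;-1 82 -1 0 0 0;-1 92 -1 0 0 0;-1 99 -1 0 0 0;-1 99 -1 0 0 0")

```text
time: 26.55
position: [0.4906, 0.2482, 0.1937]
tool_rot: [0.04, 0.999, 0.0, 0.001]
ft_force: [-0.7, 0.1, -2.5]
grip_width: 0.0115
grip_force: 25.0
```

Request:
move_arm(series="0 0 6 0 0 0;0 0 12 0 0 0;0 0 17 0 0 0;0 0 20 0 0 0;0 0 22 0 0 0;0 0 22 0 0 0;0 0 22 0 0 0")

```text
time: 27.13
position: [0.4903, 0.247, 0.1711]
tool_rot: [0.04, 0.999, -0.0, -0.0]
ft_force: [0.8, -0.3, -2.6]
grip_width: 0.012
grip_force: 25.0
```

```bash
python3 - <<'E'
from h import *
go(.4905,.2474,.17,85.4);print(robot.get_obs()['ft_force'])
d=snap('side'); s=snap('scene')
print([(c is s,e['p'],np.round(e['xyz'],4)) for c in (s,d) for t in ('bar0',) for e in robot.tip_of(c,t) if e['xyz'][1]>.1])
E
```

```text
at [0.4903 0.247  0.1711] yaw 85.4 tilt [-0. -0. -1.] shift [-0.2  0.4  1.1] turn -0.0 q6 -1.23
[ 0.83113018 -0.33603852 -2.59823815]
[(True, 0.7, array([0.5674, 0.2396, 0.1313])), (True, 0.47, array([0.4172, 0.252 , 0.1309])), (False, 0.85, array([0.5673, 0.2413, 0.1316])), (False, 0.75, array([0.4197, 0.2508, 0.1309])), (False, 0.67, array([0.4914, 0.2465, 0.1325]))]
```

Request:
move_arm(series="0 0 1 0 0 0;0 0 2 0 0 0;0 0 2 0 0 0")

```text
time: 27.58
position: [0.4905, 0.2473, 0.1708]
tool_rot: [0.04, 0.999, 0.0, 0.001]
ft_force: [-3.1, -1.2, 7.2]
grip_width: 0.0117
grip_force: 25.0
```

Request:
move_arm(series="0 0 0 0 0 0;0 0 0 0 0 0;0 0 0 0 0 0;0 0 0 0 0 0;0 0 0 0 0 0;0 0 0 0 0 0;0 0 -30 0 0 0;0 0 -70 0 0 0", jaw=0.6)

```text
time: 28.25
position: [0.4877, 0.2464, 0.2364]
tool_rot: [0.04, 0.999, -0.001, -0.005]
ft_force: [0.8, 0.2, -0.6]
grip_width: 0.0506
grip_force: 0.0
```

Request:
move_arm(series="0 0 -80 0 0 0;0 0 -80 0 0 0;0 -250 -80 0 0 0;0 -250 -80 0 0 0;0 -250 -80 0 0 0;0 -250 -80 0 0 0;0 -250 -80 0 0 0;0 -250 -80 0 0 0")

```text
time: 28.92
position: [0.4696, -0.0036, 0.3193]
tool_rot: [0.04, 0.999, -0.0, 0.0]
ft_force: [0.9, -0.3, -0.3]
grip_width: 0.0526
grip_force: 0.0
```

```bash
python3 - <<'E'
from h import *
d=snap('side'); s=snap('scene'); w=snap('wrist')
print([(c is s,e['p'],np.round(e['xyz'],4)) for c in (s,d) for t in ('bar0',) for e in robot.tip_of(c,t)])
for t in (80,100): print([fit_tab(c,(.606,-.187),thr=t) for c in ([w],[s,d])])
print(px(w,(.606,-.187,.12)))
go(.606,-.187,.29,-50); go(.606,-.187,.29,130)
E
```

```text
[(True, 0.97, array([0.5697, 0.2391, 0.1309])), (True, 0.81, array([0.4931, 0.2462, 0.132 ])), (True, 0.68, array([ 0.6053, -0.185 ,  0.0893])), (True, 0.67, array([0.4188, 0.2538, 0.13  ])), (True, 0.61, array([ 0.499 , -0.255 ,  0.0854])), (True, 0.53, array([ 0.6052, -0.1808,  0.0024])), (False, 0.9, array([0.4932, 0.2474, 0.1288])), (False, 0.8, array([ 0.6043, -0.1885,  0.0862])), (False, 0.63, array([ 0.4963, -0.259 ,  0.0865])), (False, 0.56, array([0.5677, 0.2391, 0.1301]))]
[(array([  0.6062,  -0.2019, -16.3948]), np.float64(0.225), 1), (array([  0.6067,  -0.1872, -61.674 ]), np.float64(0.701), 2)]
[(array([  0.6005,  -0.2019, -75.1092]), np.float64(0.217), 1), (array([  0.6038,  -0.1909, -31.8208]), np.float64(0.618), 2)]
[127. 328.]
at [ 0.4701 -0.0018  0.3191] yaw 85.3 tilt [-0.     0.001 -1.   ] shift [-150.6 -173.5   28.9] turn 135.3 q6 -1.73
at [ 0.4701 -0.0018  0.3191] yaw 85.3 tilt [-0.     0.001 -1.   ] shift [-150.6 -173.5   28.9] turn -44.7 q6 -1.73
```

All three hang. Next A, with the gripper turned the long way round to stay within joint 6's range.

Request:
move_arm(series="-150 -173 29 0 0 57;-150 -173 29 0 0 57;-150 -173 29 0 0 57;-150 -173 29 0 0 57;-150 -173 29 0 0 57;-150 -173 29 0 0 57;-150 -173 29 0 0 57;-150 -173 29 0 0 57")

```text
time: 29.83
position: [0.6073, -0.1854, 0.2888]
tool_rot: [0.514, 0.858, 0.0, -0.001]
ft_force: [-0.9, 0.3, 0.6]
grip_width: 0.0523
grip_force: 0.0
```

Request:
move_arm(series="0 0 0 0 0 57;0 0 0 0 0 57;0 0 0 0 0 57;0 0 0 0 0 57;0 0 0 0 0 57;0 0 0 0 0 57;0 0 0 0 0 57;0 0 0 0 0 57")

```text
time: 30.5
position: [0.6066, -0.1834, 0.2898]
tool_rot: [0.86, 0.51, -0.0, -0.001]
ft_force: [-0.0, -0.1, -0.4]
grip_width: 0.0521
grip_force: 0.0
```

```bash
python3 - <<'E'
from h import *
w=snap('wrist')
for t in (80,100): print([fit_tab(c,(.606,-.187),thr=t) for c in ([w],)])
go(.606,-.187,.126,-50)
u=proj(w,np.array([[.606,-.187,.111]]))[0].astype(int);print(u)
cv2.imwrite('pics/w9.png',cv2.resize(w['img'][max(u[1]-80,0):u[1]+80,u[0]-80:u[0]+80,::-1],(400,400)))
E
```

```text
[(array([  0.6062,  -0.1863, -54.1454]), np.float64(0.793), 1)]
[(array([  0.6052,  -0.1868, -57.9853]), np.float64(0.85), 1)]
at [ 0.6067 -0.1835  0.2898] yaw -28.9 tilt [-0.     0.001 -1.   ] shift [ -3.5   1.2 163.8] turn 21.1 q6 0.03
[285 197]
```

View pics/w9.png

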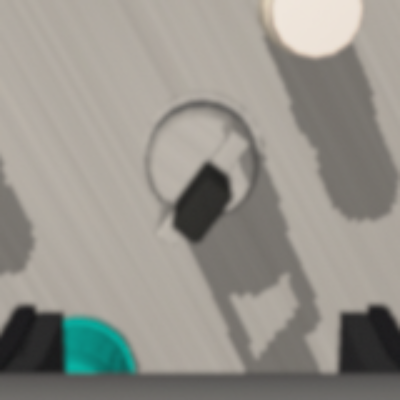

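The bar of A runs (170,230)→(235,145), so it needs about 32° more turn. The jar at upper right is clear of the closing line.

Request:
move_arm(series="-2 1 0 0 0 32;-2 1 0 0 0 32;-2 1 0 0 0 32;-2 1 0 0 0 32;-2 1 0 0 0 32;-2 1 0 0 0 32")

```text
time: 31.05
position: [0.6064, -0.1864, 0.2899]
tool_rot: [0.967, 0.256, -0.0, -0.0]
ft_force: [0.1, 0.3, 0.4]
grip_width: 0.0522
grip_force: 0.0
```

```bash
python3 - <<'E'
from h import *
w=snap('wrist')
for t in (80,90,100): print([fit_tab(c,(.606,-.187),thr=t) for c in ([w],)])
go(.606,-.1868,.126,-61)
E
```

```text
[(array([  0.6068,  -0.186 , -60.5362]), np.float64(0.728), 1)]
[(array([  0.6068,  -0.1865, -59.9744]), np.float64(0.768), 1)]
[(array([  0.6068,  -0.1863, -65.3242]), np.float64(0.8), 1)]
at [ 0.6063 -0.1867  0.29  ] yaw -60.3 tilt [-0.     0.001 -1.   ] shift [-3.00e-01  1.00e-01  1.64e+02] turn 0.7 q6 0.58
```

Request:
move_arm(series="0 0 40 0 0 2;0 0 80 0 0 2;0 0 120 0 0 2;0 0 148 0 0 2;0 0 160 0 0 2;0 0 164 0 0 2;0 0 164 0 0 2")

```text
time: 31.68
position: [0.6062, -0.1882, 0.1259]
tool_rot: [0.971, 0.238, -0.0, -0.0]
ft_force: [-0.9, -0.9, 0.8]
grip_width: 0.0522
grip_force: 0.0
```

Request:
move_arm(series="0 0 0 0 0 0;0 0 0 0 0 0;0 0 0 0 0 0;0 0 0 0 0 0;0 0 0 0 0 0;0 0 0 0 0 0;0 0 0 0 0 0;0 0 0 0 0 0", jaw=0)

```text
time: 32.35
position: [0.6055, -0.1885, 0.1263]
tool_rot: [0.972, 0.237, -0.0, -0.0]
ft_force: [0.1, 0.6, 2.1]
grip_width: 0.0118
grip_force: 25.0
```

Request:
move_arm(series="0 0 0 0 0 0;0 0 0 0 0 0;0 0 -40 0 0 0;0 0 -80 0 0 0;0 0 -120 0 0 0;0 0 -155 0 0 0;0 0 -155 0 0 0;0 0 -155 0 0 0")

```text
time: 33.02
position: [0.607, -0.1893, 0.2837]
tool_rot: [0.972, 0.237, 0.002, 0.002]
ft_force: [-0.6, 0.3, -2.3]
grip_width: 0.0117
grip_force: 25.0
```

```bash
python3 - <<'E'
from h import *
p=np.r_[.642,.2352]-.1*np.r_[.08,.997]; go(p[0],p[1],.193,-94.6)
E
```

```text
at [ 0.607  -0.1893  0.2837] yaw -62.6 tilt [ 0.005 -0.003 -1.   ] shift [ 173.2 -276.3   89.9] turn 32.0 q6 0.61
```

Request:
move_arm(series="173 -276 20 0 0 32;173 -276 20 0 0 32;173 -276 20 0 0 32;173 -276 20 0 0 32;173 -276 20 0 0 32;173 -276 20 0 0 32;173 -276 20 0 0 32;173 -276 20 0 0 32")

```text
time: 33.68
position: [0.6305, 0.138, 0.2579]
tool_rot: [0.999, -0.04, -0.003, 0.0]
ft_force: [-0.2, 0.8, -2.2]
grip_width: 0.012
grip_force: 25.0
```

Request:
move_arm(series="0 0 35 0 0 0;0 0 67 0 0 0;0 0 67 0 0 0;0 0 67 0 0 0;0 0 67 0 0 0")

```text
time: 34.1
position: [0.6326, 0.1355, 0.194]
tool_rot: [0.999, -0.041, -0.0, 0.0]
ft_force: [0.0, 0.5, -2.0]
grip_width: 0.0118
grip_force: 25.0
```

```bash
python3 - <<'E'
from h import *
go(.642,.2352,.193,-94.6);print(robot.get_obs()['ft_force'])
d=snap('side'); s=snap('scene')
print([(c is s,t,e['p'],np.round(e['xyz'],4)) for c in (s,d) for t in ('bar0','throat0') for e in robot.tip_of(c,t) if e['xyz'][1]>.1])
E
```

```text
at [0.6326 0.1355 0.194 ] yaw -94.6 tilt [-0.001 -0.    -1.   ] shift [   1.3 -100.1    1. ] turn -0.0 q6 1.69
[ 0.00970704  0.50107323 -1.98464583]
[(True, 'bar0', 0.84, array([0.6345, 0.138 , 0.1567])), (True, 'bar0', 0.83, array([0.5658, 0.2371, 0.1324])), (True, 'bar0', 0.63, array([0.4933, 0.2453, 0.1343])), (True, 'bar0', 0.61, array([0.4208, 0.2508, 0.1274])), (True, 'throat0', 0.95, array([0.6427, 0.2362, 0.134 ])), (True, 'throat0', 0.81, array([0.415 , 0.2543, 0.1335])), (True, 'throat0', 0.69, array([0.4912, 0.2464, 0.1308])), (True, 'throat0', 0.63, array([0.5636, 0.2414, 0.1289])), (False, 'bar0', 0.98, array([0.565 , 0.2406, 0.1319])), (False, 'bar0', 0.95, array([0.4927, 0.2455, 0.1296])), (False, 'bar0', 0.9, array([0.4185, 0.2495, 0.1297])), (False, 'bar0', 0.69, array([0.6328, 0.1366, 0.1547])), (False, 'throat0', 0.96, array([0.4166, 0.2548, 0.1263])), (False, 'throat0', 0.78, array([0.6426, 0.232 , 0.1246])), (False, 'throat0', 0.59, array([0.4914, 0.2506, 0.1342]))]
```

Request:
move_arm(series="1 -15 1 0 0 0;1 -32 1 0 0 0;1 -49 1 0 0 0;1 -66 1 0 0 0;1 -82 1 0 0 0;1 -93 1 0 0 0;1 -100 1 0 0 0;1 -100 1 0 0 0")

```text
time: 35.07
position: [0.6413, 0.2375, 0.1933]
tool_rot: [0.999, -0.039, 0.0, -0.0]
ft_force: [-0.3, -0.5, -2.0]
grip_width: 0.0116
grip_force: 25.0
```

Request:
move_arm(series="0 0 6 0 0 0;0 0 12 0 0 0;0 0 17 0 0 0;0 0 20 0 0 0;0 0 23 0 0 0;0 0 24 0 0 0;0 0 24 0 0 0")

```text
time: 35.65
position: [0.6409, 0.2347, 0.1704]
tool_rot: [0.999, -0.04, -0.001, 0.001]
ft_force: [-2.7, -1.1, 4.5]
grip_width: 0.0122
grip_force: 25.0
```

```bash
python3 - <<'E'
from h import *
go(.642,.2352,.17,-94.6);print(robot.get_obs()['ft_force'])
d=snap('side'); s=snap('scene')
print([(c is s,t,e['p'],np.round(e['xyz'],4)) for c in (s,d) for t in ('bar0',) for e in robot.tip_of(c,t) if e['xyz'][1]>.1])
E
```

```text
at [0.6409 0.2347 0.1704] yaw -94.6 tilt [-0.001 -0.001 -1.   ] shift [ 1.  -0.6  0.4] turn -0.0 q6 1.84
[-2.69917071 -1.12964397  4.50327295]
[(True, 'bar0', 0.59, array([0.6415, 0.2347, 0.1328])), (False, 'bar0', 0.97, array([0.4176, 0.2526, 0.1305])), (False, 'bar0', 0.93, array([0.4951, 0.2495, 0.1299])), (False, 'bar0', 0.67, array([0.5708, 0.2402, 0.1331])), (False, 'bar0', 0.66, array([0.6399, 0.2349, 0.1298])), (False, 'bar0', 0.58, array([0.4174, 0.2548, 0.046 ]))]
```

Request:
move_arm(series="0 0 0 0 0 0;0 0 0 0 0 0;0 0 0 0 0 0;0 0 0 0 0 0;0 0 0 0 0 0;0 0 0 0 0 0;0 0 -30 0 0 0;0 0 -70 0 0 0", jaw=0.6)

```text
time: 36.52
position: [0.6385, 0.235, 0.235]
tool_rot: [0.999, -0.04, -0.005, 0.001]
ft_force: [0.7, 0.7, 0.7]
grip_width: 0.0504
grip_force: 0.0
```

Request:
move_arm(series="0 0 -80 0 0 0;0 0 -80 0 0 0;0 0 -80 0 0 0;0 150 -80 0 0 0;0 150 -80 0 0 0;0 150 -80 0 0 0;0 150 -80 0 0 0;0 150 -80 0 0 0", jaw=0)

```text
time: 37.18
position: [0.6292, 0.0808, 0.319]
tool_rot: [0.999, -0.043, -0.0, 0.001]
ft_force: [0.3, 0.5, 0.2]
grip_width: 0.007
grip_force: 0.0
```

```bash
python3 - <<'E'
from h import *
d=snap('side'); s=snap('scene')
print([(c is s,t,e['p'],np.round(e['xyz'],4)) for c in (s,d) for t in ('bar0','switch_knob') for e in robot.tip_of(c,t)])
go(.640,.376,.30,-94.6)
cv2.imwrite('pics/c10.png',np.hstack([cv2.resize(s['img'][150:290,330:470,::-1],(400,400)),cv2.resize(d['img'][130:270,180:320,::-1],(400,400))]))
E
```

```text
[(True, 'bar0', 0.89, array([0.6385, 0.2358, 0.1323])), (True, 'bar0', 0.83, array([0.4932, 0.2463, 0.1313])), (True, 'bar0', 0.71, array([0.5645, 0.2382, 0.1285])), (True, 'bar0', 0.7, array([0.4159, 0.2518, 0.1273])), (True, 'bar0', 0.63, array([ 0.5   , -0.2534,  0.0835])), (False, 'bar0', 0.79, array([0.4927, 0.2485, 0.1327])), (False, 'bar0', 0.72, array([0.4164, 0.254 , 0.13  ])), (False, 'bar0', 0.72, array([0.64  , 0.2375, 0.1323])), (False, 'bar0', 0.64, array([ 0.4991, -0.2541,  0.0885])), (False, 'bar0', 0.57, array([0.5654, 0.2405, 0.1328]))]
at [0.6293 0.0876 0.319 ] yaw -94.5 tilt [-0.  0. -1.] shift [ -12.  -288.4   19.2] turn 0.1 q6 1.61
```

View pics/c10.png

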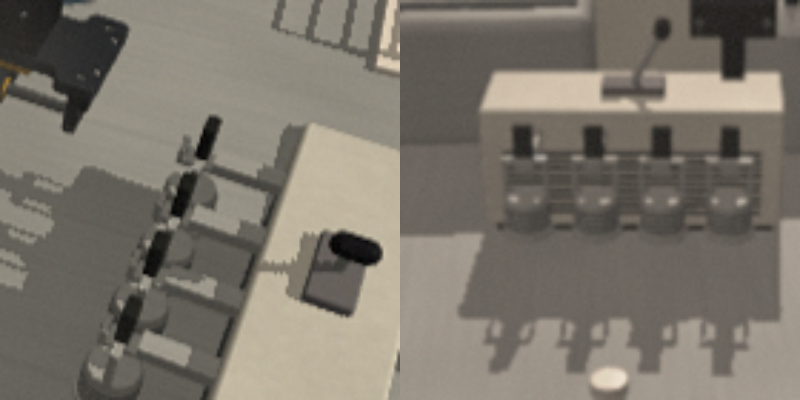

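All four hang in their throats: tabs at (207,138), (183,192), (155,252), (128,318) left, and a level row right. The knob leans to off. Next I switch on by pushing the knob from its far side.

Request:
move_arm(series="-12 -288 15 0 0 0;-12 -288 15 0 0 0;-12 -288 15 0 0 0;-12 -288 15 0 0 0;-12 -288 15 0 0 0;-12 -288 15 0 0 0;-12 -288 15 0 0 0;-12 -288 15 0 0 0")

```text
time: 38.15
position: [0.6379, 0.3839, 0.3027]
tool_rot: [0.999, -0.035, -0.0, -0.002]
ft_force: [0.2, -0.6, -0.5]
grip_width: 0.0006
grip_force: 0.0
```

```bash
python3 - <<'E'
from h import *
go(.640,.375,.242,-94.6)
s=snap('scene');d=snap('side')
print([(np.round(e['xyz'],4),e['p']) for c in (s,d) for t in ('switch_knob','switch_pivot') for e in robot.tip_of(c,t)])
E
```

```text
at [0.6379 0.3839 0.3027] yaw -94.0 tilt [-0.001  0.005 -1.   ] shift [ 2.8  9.  60.6] turn 0.6 q6 2.03
[(array([0.573 , 0.3828, 0.2323]), 0.61), (array([0.5418, 0.3791, 0.1694]), 0.97), (array([0.5702, 0.3761, 0.2343]), 0.59), (array([0.5349, 0.3753, 0.171 ]), 0.61)]
```

Request:
move_arm(series="0 0 30 0 0 0;0 0 60 0 0 0;0 0 60 0 0 0;-20 2 60 0 0 0;-40 3 60 0 0 0;-60 5 60 0 0 0;-75 6 60 0 0 0;-88 7 60 0 0 0")

```text
time: 39.12
position: [0.5521, 0.3734, 0.2463]
tool_rot: [0.999, -0.041, 0.001, -0.0]
ft_force: [-0.5, 0.8, -0.1]
grip_width: 0.0007
grip_force: 0.0
```

Request:
move_arm(series="-8 1 0 0 0 0;-14 1 0 0 0 0;-16 1 0 0 0 0;-16 1 0 0 0 0;25 0 0 0 0 0;25 0 -40 0 0 0;25 0 -80 0 0 0;25 0 -80 0 0 0")

```text
time: 39.78
position: [0.5828, 0.3736, 0.3316]
tool_rot: [0.999, -0.041, 0.007, -0.003]
ft_force: [1.2, 1.0, 2.3]
grip_width: 0.0006
grip_force: 0.0
```

Request:
move_arm(series="0 330 -20 0 0 0;0 330 -20 0 0 0;0 330 -20 0 0 0;0 330 -20 0 0 0;0 330 -20 0 0 0;0 330 -20 0 0 0;0 330 -20 0 0 0;0 330 -20 0 0 0")

```text
time: 40.45
position: [0.551, 0.0406, 0.345]
tool_rot: [0.999, -0.04, 0.001, 0.0]
ft_force: [-0.1, -0.3, 0.8]
grip_width: 0.0004
grip_force: 0.0
```

```bash
python3 - <<'E'
from h import *
d=snap('side'); s=snap('scene')
for c in (s,d):
  for t in ('bar0','switch_knob','plate','canister'): print(c is s,t,[(e['p'],np.round(e['xyz'],3)) for e in robot.tip_of(c,t)])
cv2.imwrite('pics/c11.png',np.hstack([cv2.resize(s['img'][150:290,330:470,::-1],(400,400)),cv2.resize(d['img'][130:270,180:320,::-1],(400,400))]))
E
```

```text
True bar0 [(0.88, array([0.565, 0.237, 0.131])), (0.81, array([ 0.496, -0.256,  0.086])), (0.51, array([0.416, 0.251, 0.129])), (0.28, array([ 0.806, -0.025,  0.001]))]
True switch_knob [(0.64, array([0.506, 0.386, 0.232]))]
True plate [(0.66, array([ 0.807, -0.029, -0.001]))]
True canister [(0.88, array([ 0.397, -0.398,  0.001])), (0.42, array([0.562, 0.245, 0.13 ])), (0.41, array([0.494, 0.248, 0.136]))]
False bar0 [(0.97, array([ 0.496, -0.254,  0.09 ])), (0.89, array([0.492, 0.247, 0.128])), (0.82, array([0.417, 0.254, 0.13 ])), (0.62, array([0.645, 0.236, 0.131])), (0.58, array([0.565, 0.242, 0.127]))]
False switch_knob [(0.44, array([0.503, 0.384, 0.234]))]
False plate [(0.69, array([ 0.802, -0.028, -0.001]))]
False canister [(0.89, array([ 0.398, -0.39 , -0.001])), (0.18, array([0.416, 0.253, 0.13 ]))]
```

View pics/c11.png

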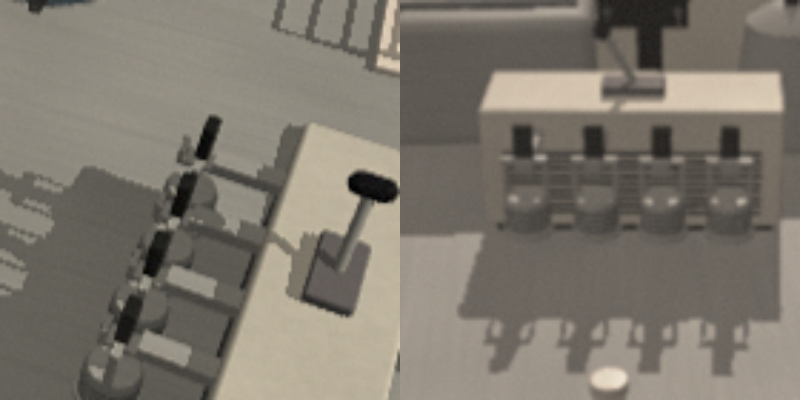

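The knob leans towards the robot, so the stand is on. All four infusers hang, the plate and canister are where they started, and the arm is clear. Handing in.

```bash
python3 -c "
from rig import robot
print(robot.hand_in())"
```

```text
the job is handed in; nothing more can be done
None
```

I switched the stand off, hung all four infusers on hooks of their own with the crossbars down in the throats, switched it back on and handed the job in; the plate and canister did not move.

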